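# Clamp the polish jar and open it

### The arm

A 6-joint arm with a two-finger parallel gripper is mounted at the origin on the work surface. World frame = base frame: x ahead of the robot, y to its left, z up, the work surface at z = 0. Lengths are in m, angles in degrees, forces in N, time in s.
With the tool pointing down it reaches from about 0.35 to 0.875 m from the base axis. Payload 4.2 kg.
Tool frame: the origin (TCP) lies midway between the tips of the shut fingers; the grasp point (between the pads) lies 19 mm behind it; z points along the fingers, y is the line along which they close (so a half turn about z gives the same grasp; the last joint's range is limited). The gripper opens to 87 mm and grips with 3 to 60 N. Pads are 19 mm wide; open, the fingers measure 117 mm over their backs; the gripper's body (75 mm by 190 mm) begins 51 mm behind the grasp point.
Start: joints at [92.051, 22.042, 0.453, 0, -68.411, -14.817], TCP at [0.138, 0.61, 0.223] pointing down, gripper open.
Joint ranges: [-179.83, 179.83], [-69.29, 118.12], [-61.27, 80.66], [-181.25, 117.63], [-171.15, -9.14], [-177.46, 177.46]. Speed limits (degrees/s): [159.86, 159.86, 180, 180, 180, 180].

### API

Orientations are given as [roll, pitch, yaw] about the fixed x, y, z axes, in that order (R = Rz(yaw) Ry(pitch) Rx(roll)).
In Python, from workcell import env gives the robot as it stands. The module is installed in compiled form; this text tells all that it offers. Calls block until the motion is done:
- env.goto(position, orientation): joint-space move of the TCP to a pose.
- env.move_straight(position, rotation=None, rate=0.15, force_limit=None): straight line of the TCP; rotation=None keeps the orientation; rate is the mean speed in m/s. With force_limit (N) it stops when the force on the tool has changed by that much, and returns True; else False.
- env.set_joints(angles): joint-space move.
- env.gripper_to(opening, grasp_force=None): opening from 0.0 (shut) to 1.0 (fully open); grasp_force is the grip in N (None keeps the last); returns when the fingers have stopped.
- env.dwell(seconds).
- env.inverse_kinematics(position, orientation): joint angles nearest the present ones, or None.
- env.read_state(): the state.
- env.grab_frame(name): name is "scene" or "side" or "wrist"; returns a dict with "image" (400x640x3 uint8, blue, green, red), "fx", "fy", "cx", "cy" (pixels), "position" and "orientation" of the camera in the world. Camera axes: x right, y up, looking along -z (the intrinsics and any distortion apply to the point x, -y, -z); pixel columns grow to the right and rows downward; lengths in m; the calibration is good to about 2 mm. A picture is of the moment at which its call begins. There is no depth.
A pose or a line that the arm cannot do raises env.Unreachable and nothing moves.
- env.close_job(): hands the job in; it is judged then, once.
Trained networks look in a picture, given as the dict that the camera call returned (one of the last four; its "shot" number tells which), for a name from the list of things; names that differ only in an ending like _2 or _b are one class to them, and where a whole thing is asked for, a point or a joint stands for the part that bears it (a point fixed in the world has none). Each returns a list of dicts, best first, with "score" (0 to 1); they miss things now and then, are a little off and sometimes report something else, mostly with a low value. They report only what shows in the picture. A call takes as long as a camera call. They do not tell look-alikes from the thing itself.
- env.search_frame(picture, thing): "xyz" ([x, y, z] in m, in world coordinates, good to about 4 mm: the middle of the surface that is visible of it).
- env.trace(picture, thing): "mask" (400x640 bool, what is visible of it).
The state is a dict: "clock": time; "joint_positions": joint angles; "qvel": joint speeds; "joint_torque": joint torques, N m; "position": TCP position; "tool_rot": TCP orientation; "force": force on the tool from outside, world axes, zero at the start; "wrist_torque": the same for the moment, N m; "opening": opening from 0.0 (shut) to 1.0 (fully open); "finger_force": force on a finger pad.
Only numpy, scipy, OpenCV 4.12 (cv2) and the standard library are available. Lean on these libraries where they do the work, as an engineer would, in place of code of your own. Each camera call takes 0.05 s, during which the arm holds its last target. There are 200 camera calls.

### The job

Swing the bench clamp's lever round to its 60 degree mark so that the jaw braces the jar of wax polish standing in it, and leave the lever there. Then unscrew the jar's tight cap (anticlockwise seen from above) until the threads let go, without lifting the jar out of the clamp or disturbing the other goods, and lift the cap straight up. Finish while still holding the cap level in the gripper just above the jar's mouth, clear of the jar; do not put it down.

Things in the scene. Friction and masses are not known exactly. Their poses are not given: they have to be found in the camera images.
- clamp: bench clamp bolted to the table: dark steel plate 120 x 290 x 12 mm, from -205 to +85 mm along its y. Origin on the table under the jar's place. Aluminium V block at +y of the jar; opposite it a rubber-faced jaw that moves along +y (25 mm per rad of the lever, through a spring). Block and jaw reach 57 mm above the table. Lever and round aluminium dial at the -y end
- lever (a joint): angle (rad) of the clamp's lever about its vertical pivot: at 0 it points along the clamp's -x, and it grows anticlockwise seen from above, towards the clamp's -y. 60 degrees = 1.047. Range 0 to 1.5. The jaw meets the jar at 0.5 to 0.75 rad and presses about 20 N at 60 degrees. Stiff: 8 N at the handle, 12 N when the jaw presses; stays where it is left
- handle (a point): point on the axis of the lever's handle, a black upright round post 18 mm in diameter at 110 mm from the pivot; the post stands from 44 to 90 mm above the table and this point is at 90 mm, its top
- pivot (a point): point on the lever's vertical pivot axis, 34 mm above the table, 135 mm along -y from the clamp's origin
- mark (a point): top of the small upright brass pin, 68 mm from the pivot and below the lever, that marks 60 degrees on the dial with the longest tick
- jar: round amber glass jar, body 54 mm in diameter and 80 mm high, about 0.3 kg, standing loose on the clamp's plate between V block and jaw (shifts up to 6 mm into the V when clamped; turns with its cap unless clamped). Origin at the centre of its underside, z up. Its threaded neck reaches up to 104 mm
- mouth (a point): centre of the jar's mouth, the top of its neck, 104 mm above the jar's underside
- cap: black ribbed screw cap of the clamped jar, 58 mm wide, 26 mm high, 50 g; origin at the centre of its open underside, z up; at first 83 mm above the jar's underside. Tight: 0.3 to 0.4 N m to turn; rises 1.2 mm per rad; the thread lets go 110 degrees anticlockwise from the start, it lifts off freely up to 150 degrees, then meets a stop. It must rise over 21 mm to clear the mouth
- spare_jar: a second closed jar of the same kind (54 mm wide, 106 mm high, cap included), standing free beside the clamp; origin at the centre of its underside. Not part of the job
- coasters: a stack of four round bone coasters, 84 mm across, 28 mm high; origin at the centre of its underside. Not part of the job
- box: a closed lacquer box, 69 x 104 x 47 mm; origin at the centre of its underside. Not part of the job
- figurine: a small dark carved figure, 50 mm across, 131 mm high; origin at the centre of its underside. Not part of the job
- brush: a flat polishing brush lying down, 167 mm long, 26 mm wide, 12 mm high; origin 4 mm from the middle of its length, on its underside, x along it. Not part of the job
- pot: a round lacquer pot with a small knob, 76 mm across, 56 mm high; origin at the centre of its underside. Not part of the job
Things that resemble listed ones, but are neither listed nor needed, are in the scene too. Of the things like the cap, leave any that is pink; of the rest the larger one is meant. What is shaped like the jar but pink is not meant.

How it is judged (in metres and radians):
On the way, in this order (a step that is already met when the one before it is completed fails the run):
1. the lever is set to 60 degrees (within 6) with the cap still screwed on (value of joint lever between 0.942 and 1.152 rad and z of cap in the frame of jar below 0.088 m), for 0.3 s.
2. with the jar still braced by the lever the cap is unscrewed and lifted off its thread by the gripper (value of joint lever between 0.942 and 1.152 rad and z of jar in the frame of clamp below 0.016 m and horizontal distance between jar and clamp below 0.012 m and angle between jar's own z axis and vertical below 0.06 rad and z of cap in the frame of jar above 0.098 m and contact force between cap and the fingers above 1 N), for 0.2 s.
At the end, for the whole second after the job is handed in: The lever stands at 60 degrees within 6, the jar stands upright on the clamp's plate in its place (within 12 mm), and the gripper holds the cap still and level (within 11 degrees), 2 to 60 mm above the jar's mouth and centred over it within 20 mm, not touching the jar (value of joint lever between 0.942 and 1.152 rad and z of jar in the frame of clamp below 0.016 m and horizontal distance between jar and clamp below 0.012 m and angle between jar's own z axis and vertical below 0.06 rad and z of cap in the frame of jar between 0.106 and 0.164 m and horizontal distance between cap and mouth below 0.02 m and angle between cap's own z axis and vertical below 0.2 rad and linear speed of cap below 0.03 m/s and contact force between cap and jar below 0.05 N and contact force between cap and the fingers above 1 N); the arm keeps its last pose, push and grip.
It fails at once if the jar is lifted or pulled out of the clamp (z of jar in the frame of clamp above 0.024 m or horizontal distance between jar and clamp above 0.03 m).
It fails at once if other goods are disturbed (moved more than 30 mm) (distance of any of spare_jar, coasters, box, figurine, brush, pot from where it was at the start of the episode above 0.03 m).
It also fails if it takes over 58 s, if anything falls off the work surface, if the arm or the gripper's body presses on something with over 40 N, if the wrist force passes 120 N, or if a joint passes its speed limit or range.

## Working session

There is one attempt and no reset: what is moved stays moved. The work goes in short steps, each a Python script; the robot and the scene stay as the last script left them, time stands still between calls to the robot, and variables do not carry over. Pictures are saved under pics/ and viewed, at most 10 in all, crops included, and the job is handed in when it is done.

```bash
mkdir -p pics
cat > h.py <<'E'
import numpy as np, cv2
from workcell import env
from scipy.spatial.transform import Rotation as R
def ray(f,u,v):
    d=np.array([(u-f["cx"])/f["fx"],-(v-f["cy"])/f["fy"],-1.])
    o=f["orientation"]; o=np.array(o)
    M=o if o.shape==(3,3) else R.from_euler('xyz',o,degrees=True).as_matrix()
    return np.array(f["position"]),M@d
def atz(f,u,v,z):
    p,d=ray(f,u,v); return p+d*(z-p[2])/d[2]
def proj(f,X):
    o=np.array(f["orientation"]); M=R.from_euler('xyz',o,degrees=True).as_matrix()
    c=M.T@(np.array(X)-f["position"]); return np.array([f["cx"]+f["fx"]*c[0]/-c[2], f["cy"]-f["fy"]*c[1]/-c[2]])
E
python3 - <<'E'
from h import *
fs={n:env.grab_frame(n) for n in("scene","side")}
for n,f in fs.items():
    cv2.imwrite(f"pics/{n}0.png",f["image"]); print(n,{k:v for k,v in f.items() if k!="image"})
    for t in["clamp","cap","jar","lever","handle","pivot","mark","spare_jar","figurine","box","coasters","pot","brush"]:
        print(t,[(np.round(d["xyz"],3).tolist(),round(d["score"],2),proj(f,d["xyz"]).round().tolist()) for d in env.search_frame(f,t)[:4]])
print(env.read_state())
E
```

```text
scene {'fx': 506.5830116826986, 'fy': 506.5830116826986, 'cx': 319.28574977679153, 'cy': 209.21114851121433, 'position': array([ 1.00656853, -0.4365083 ,  0.86821553]), 'orientation': array([44.24775245, -0.11355417, 34.61043506]), 'shot': 1}
clamp [([0.61, 0.051, 0.017], 0.8, [295.0, 280.0])]
cap [([0.435, 0.016, 0.018], 0.82, [220.0, 252.0]), ([0.59, 0.153, 0.118], 0.76, [315.0, 212.0]), ([0.65, -0.127, 0.027], 0.57, [254.0, 352.0])]
jar [([0.599, 0.138, 0.063], 0.74, [314.0, 236.0]), ([0.598, 0.442, 0.066], 0.65, [385.0, 158.0])]
lever [([0.551, 0.022, 0.043], 0.78, [262.0, 268.0])]
handle [([0.548, 0.022, 0.048], 0.74, [261.0, 266.0]), ([0.447, 0.306, 0.038], 0.38, [303.0, 174.0])]
pivot [([0.609, 0.058, 0.015], 0.71, [296.0, 277.0])]
mark [([0.611, 0.056, 0.018], 0.82, [297.0, 278.0])]
spare_jar [([0.717, 0.31, 0.082], 0.65, [403.0, 205.0])]
figurine [([0.72, -0.018, 0.054], 0.74, [319.0, 320.0])]
box [([0.534, 0.332, 0.045], 0.89, [338.0, 180.0])]
coasters [([0.724, 0.142, 0.024], 0.74, [365.0, 273.0]), ([0.552, 0.026, 0.045], 0.38, [264.0, 266.0])]
pot [([0.448, 0.307, 0.037],
[... 1292 characters left out ...]
, 273.0])]
{'clock': 1.4, 'joint_positions': array([ 9.20513015e+01,  2.20412503e+01,  4.53985923e-01,  1.20486001e-03,
       -6.84124960e+01, -1.48167998e+01]), 'qvel': array([-0.0014785 ,  0.06164106, -0.01288106, -0.04961455,  0.08247774,
        0.03000816]), 'joint_torque': array([-3.26047330e-04, -3.90467227e+01,  1.87620842e+01,  4.22433123e+00,
        1.54804811e-02, -2.97400129e-05]), 'position': array([0.13807634, 0.609542  , 0.22256704]), 'tool_rot': array([-1.79999482e+02, -1.02180712e-03, -1.27650551e+01]), 'force': array([-0.48047988,  0.05358474, -0.52966966]), 'wrist_torque': array([ 0.04465828, -0.00532177, -0.00477829]), 'finger_force': 0.0, 'opening': 0.9976354000272196}
```

Run:
```python
import cv2,numpy as np
a=cv2.imread("pics/scene0.png");b=cv2.imread("pics/side0.png")
c=cv2.resize(a[130:380,180:460],None,fx=2.3,fy=2.3,interpolation=cv2.INTER_CUBIC);cv2.imwrite("pics/a.png",c)
c=cv2.resize(b[90:330,190:450],None,fx=2.4,fy=2.4,interpolation=cv2.INTER_CUBIC);cv2.imwrite("pics/b.png",c)
```

```text
(no output)
```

View pics/a.png

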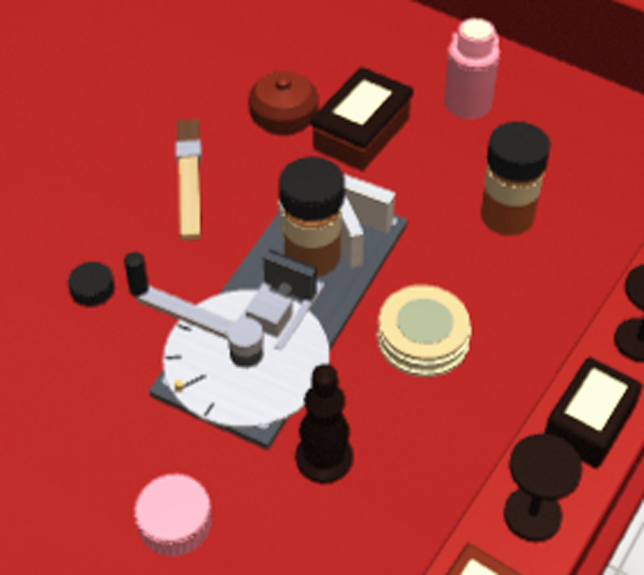

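View pics/b.png

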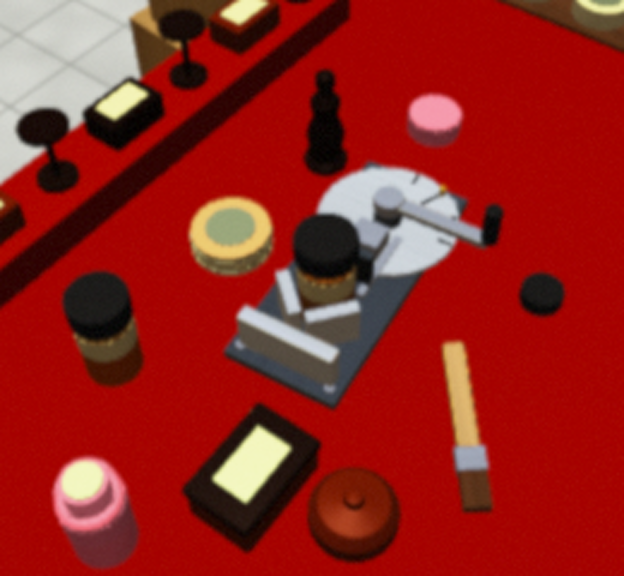

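The scene view (a) shows the clamp with the jar. Full-frame pixels:
- **Clamped jar's cap:** (316,208).
- **Handle top:** (239,243).
- **Hub:** (286,273).
- **Brass pin:** (257,297).

Cap candidates are the clamped jar's black cap (316,208), a small black lid lying on the table (220,252), a pink lid (254,352), and the spare jar's cap (405,190). The one meant is the cap on the jar between the V block and the jaw: it is not pink, it is larger than the loose lid, and the enlarged crop confirms it. The pink jar (385,158) is not meant.

Next I triangulate, then look from above with the wrist camera.

Run:
```python
from h import *
f=env.grab_frame("scene");g=env.grab_frame("side")
def tri(a,b):
    A=[];B=[]
    for F,(u,v) in((f,a),(g,b)):
        p,d=ray(F,u,v); d=d/np.linalg.norm(d);P=np.eye(3)-np.outer(d,d);A.append(P);B.append(P@p)
    x=np.linalg.lstsq(np.vstack(A),np.hstack(B),rcond=None); return x[0].round(4)
print("handle",tri((239.1,243),(395.4,178.3)),atz(f,239.1,243,.09),atz(g,395.4,178.3,.09))
print("hub",tri((286.5,272.5),(352.5,170.5)))
print("mark",tri((257.4,297),(374.6,167.9)))
print("captop",tri((315.7,203.5),(325.8,188.5)))
# view from above with wrist
q=env.read_state()
yaw=q["tool_rot"][2]
print(atz(f,315.7,203.5,.121),atz(g,325.8,188.5,.121))
w=env.grab_frame("wrist"); print({k:v for k,v in w.items() if k!="image"})
ik=env.inverse_kinematics([.57,.06,.40],[180,0,0]);print(ik)
```

```text
handle [0.4944 0.0205 0.0852] [0.49853666 0.018186   0.09      ] [0.49190515 0.02374698 0.09      ]
hub [0.6025 0.0339 0.0535]
mark [ 0.5774 -0.0303  0.0243]
captop [0.581  0.1679 0.1263]
[0.57880933 0.17278627 0.121     ] [0.58290493 0.16367947 0.121     ]
{'fx': 305.5321344091014, 'fy': 305.5321344091014, 'cx': 317.11132503025584, 'cy': 200.98645459588045, 'position': array([0.20342006, 0.59564401, 0.38523041]), 'orientation': array([-1.41673646e+01,  6.79484727e-02, -1.02723897e+02]), 'shot': 5}
[ 2.21982290e+01  1.31632358e+01  1.25933413e+01  2.54444375e-14
 -8.94301055e+01  6.78017710e+01]
```

Triangulated geometry is consistent:
- **Handle to hub:** 109 mm.
- **Hub to jar:** 136 mm.
- **Clamp yaw:** about 9°.
- **Pin:** at about 60°.

I'll refine it with one wrist view.

Run:
```python
from h import *
env.goto([.60,.07,.33],[180,0,-8])
w=env.grab_frame("wrist"); cv2.imwrite("pics/w1.png",w["image"])
import pickle; pickle.dump(w,open("w1.pkl","wb"))
for n,X in dict(handle=[.4945,.0205,.09],hub=[.6025,.034,.05],mark=[.577,-.03,.024],cap=[.581,.168,.121],orig=[.581,.168,.095]).items(): print(n,proj(w,X).round(1))
for t in["cap","handle","lever","mark"]: print(t,[(np.round(d["xyz"],3).tolist(),round(d["score"],2)) for d in env.search_frame(w,t)[:3]])
s=env.read_state();print(s["clock"],s["position"],s["joint_positions"])
```

```text
handle [363.7 244.2]
hub [342.9 165.9]
mark [384.6 174.3]
cap [243.6 204.9]
orig [248.2 199.9]
cap [([0.584, 0.156, 0.117], 0.77), ([0.65, -0.117, 0.025], 0.77)]
handle [([0.555, 0.028, 0.046], 0.84)]
lever [([0.561, 0.027, 0.045], 0.73), ([0.538, 0.3, 0.05], 0.48)]
mark [([0.607, 0.07, 0.017], 0.67)]
4.3417 [0.5999585  0.07043459 0.32992635] [ 2.20353155e+01  1.70592389e+01  8.29653980e+00  3.22280249e-04
 -8.12442754e+01  6.00044305e+01]
```

View pics/w1.png

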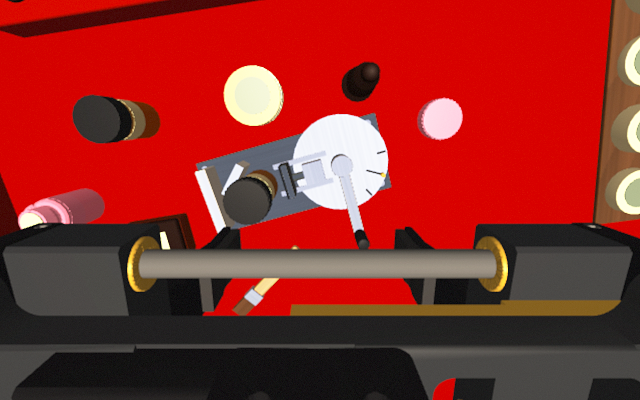

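The wrist view shows the handle top at (363,243), the hub at (342,163), the pin at (382,175) and the cap at about (248,201), all within a few px of the predictions. Next I grip the handle post and swing it along the arc.

Run:
```python
from h import *
piv=np.array([.6025,.034]); 
def P(a,r=.1095,z=.058): return [piv[0]+r*np.cos(np.radians(a)),piv[1]+r*np.sin(np.radians(a)),z]
def O(a): return [180,0,a-360]
a0=187.5
env.goto(P(a0,z=.16),O(a0)); 
print(env.move_straight(P(a0),O(a0),rate=.12,force_limit=15))
env.gripper_to(.15,25)
s=env.read_state();print(s["clock"],s["opening"],s["finger_force"],s["force"],s["position"])
for a in list(np.arange(197,249,10))+[249.]:
    env.move_straight(P(a),O(a),rate=.06)
    s=env.read_state();print(a,s["clock"],s["force"].round(1),s["opening"].round(3),s["position"].round(4))
```

```text
False
8.9167 0.1981162102254953 24.999971841461957 [ 0.00261655  1.58111119 -0.83345254] [0.4939251  0.0198404  0.05798103]Traceback (most recent call last):
  File "<stdin>", line 12, in <module>
AttributeError: 'float' object has no attribute 'round'
```

Run:
```python
from h import *
piv=np.array([.6025,.034]); 
def P(a,r=.1095,z=.058): return [piv[0]+r*np.cos(np.radians(a)),piv[1]+r*np.sin(np.radians(a)),z]
def O(a): return [180,0,a-360]
for a in [207,217,227,238,249.]:
    env.move_straight(P(a),O(a),rate=.06)
    s=env.read_state();print(a,round(s["clock"],2),s["force"].round(1),round(s["opening"],3),s["position"].round(4))
fs=[env.grab_frame(n) for n in("scene","side")]
for n,f in zip("cd",fs): cv2.imwrite(f"pics/{n}_raw.png",f["image"])
env.gripper_to(.75)
env.move_straight(P(249,z=.18),rate=.15)
env.goto([.60,.07,.30],[180,0,-100])
w=env.grab_frame("wrist");cv2.imwrite("pics/w2.png",w["image"])
import pickle;pickle.dump(w,open("w2.pkl","wb"))
f=env.grab_frame("scene");g=env.grab_frame("side")
pickle.dump((f,g),open("fg.pkl","wb"))
A=cv2.resize(f["image"][180:330,210:370],None,fx=2.5,fy=2.5);B=cv2.resize(g["image"][110:260,270:430],None,fx=2.5,fy=2.5)
cv2.imwrite("pics/e.png",np.hstack([A,B]))
s=env.read_state();print(s["clock"],s["position"])
for n,F in(("f",f),("g",g),("w",w)): print(n,[(np.round(d["xyz"],3).tolist(),round(d["score"],2)) for d in env.search_frame(F,"cap")[:3]], proj(F,[.581,.168,.121]))
```

```text
207 9.83 [ 0.3  3.2 -0.5] 0.195 [ 0.5051 -0.0156  0.058 ]
217 10.3 [ 1.   2.1 -0.3] 0.195 [ 0.5153 -0.0317  0.058 ]
227 10.77 [-0.4  4.3 -0.5] 0.201 [ 0.5281 -0.0457  0.058 ]
238 11.27 [-0.9  5.7  0.8] 0.199 [ 0.5442 -0.0581  0.058 ]
249.0 11.77 [-3.6  8.7  4. ] 0.199 [ 0.5618 -0.067   0.0579]
14.7917 [0.59919481 0.06863105 0.2982071 ]
f [([0.592, 0.155, 0.118], 0.81), ([0.436, 0.015, 0.016], 0.8), ([0.649, -0.126, 0.026], 0.56)] [315.24637205 205.26935227]
g [([0.64, -0.112, 0.027], 0.63), ([0.43, 0.026, 0.017], 0.62), ([0.578, 0.174, 0.121], 0.55)] [325.27942363 190.14841245]
w [([0.646, -0.12, 0.026], 0.86), ([0.582, 0.14, 0.118], 0.75), ([0.429, 0.016, 0.023], 0.71)] [345.81026765 259.96989821]
```

View pics/e.png

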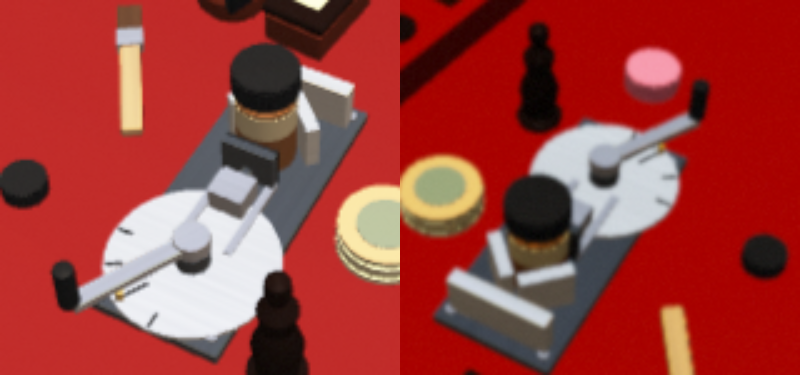

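View pics/w2.png

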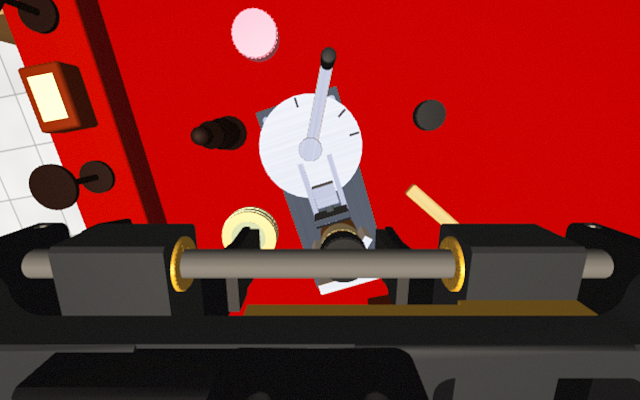

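Lever now covers the pin in the wrist view, with the handle at (328,57) and the hub at (310,148). In the scene/side crops the jaw sits against the jar. I'll measure the lever angle, and fit the cap's position from its masks.

```bash
cat > fit.py <<'E'
from h import *
from scipy.optimize import minimize
def sil(F,x,y,z0,z1,r):
    t=np.linspace(0,2*np.pi,48); pts=[proj(F,[x+r*np.cos(a),y+r*np.sin(a),z]) for z in(z0,z1) for a in t]
    m=np.zeros((400*4,640*4),np.uint8); cv2.fillConvexPoly(m,cv2.convexHull((np.array(pts)*4+1.5).round().astype(np.int32)),1); return m
def fit(views,z0,z1,r,x0):
    M=[np.kron(m,np.ones((4,4),np.uint8)) for _,m in views]
    def c(p):
        e=0
        for (F,_),m in zip(views,M):
            s=sil(F,p[0]/100,p[1]/100,z0,z1,r); e+=1-(s&m).sum()/(s|m).sum()
        return e
    q=minimize(c,np.array(x0)*100,method="Nelder-Mead",options=dict(initial_simplex=np.array([x0,[x0[0]+.008,x0[1]],[x0[0],x0[1]+.008]])*100,xatol=.02,fatol=1e-4))
    return q.x/100,q.fun
E
python3 - <<'E'
from fit import *
f=env.grab_frame("scene");g=env.grab_frame("side")
def tri(a,b):
    A=[];B=[]
    for F,(u,v) in((f,a),(g,b)):
        p,d=ray(F,u,v); d=d/np.linalg.norm(d);P=np.eye(3)-np.outer(d,d);A.append(P);B.append(P@p)
    return np.linalg.lstsq(np.vstack(A),np.hstack(B),rcond=None)[0].round(4)
h=tri((234.8,287.3),(390.4,144.5));u=tri((286.8,273),(351.6,171));print(h,u,np.degrees(np.arctan2(*(h-u)[1::-1]))+360,np.linalg.norm((h-u)[:2]))
V=[]
for F in(f,g):
    c=[d for d in env.trace(F,"cap")]
    e=proj(F,[.581,.168,.108]).round().astype(int)
    for d in c: 
        if d["mask"][e[1],e[0]]: V.append((F,d["mask"].astype(np.uint8))); print(d["score"],d["mask"].sum()); break
for v in (V,V[:1],V[1:]): print(fit(v,.095,.121,.029,[.581,.168]))
E
```

```text
[ 0.5609 -0.0673  0.0867] [0.6035 0.0347 0.0518] 247.33228890064868 0.11053850008028882
0.59 644
0.59 622
(array([0.58425885, 0.16754154]), np.float64(0.14495027440163244))
(array([0.584905  , 0.16647537]), np.float64(0.06219223053073131))
(array([0.58374463, 0.16743848]), np.float64(0.07789532815279465))
```

Lever reads about 59° and the cap is at (0.584, 0.1675). Next I descend, squeeze lightly, and check the lateral force.

Run:
```python
from h import *
C=[.5843,.1673]
env.gripper_to(1.0)
def rep(t):
    s=env.read_state();print(t,round(s["clock"],2),"F",s["force"].round(1),"T",s["wrist_torque"].round(2),"op",round(s["opening"],3),"ff",round(s["finger_force"],1),s["position"].round(4),"q6",s["joint_positions"][5].round(1))
env.goto(C+[.17],[180,0,-10]);rep("above")
print(env.move_straight(C+[.092],rate=.1,force_limit=8))
env.gripper_to(.3,4);env.dwell(.2);rep("light y")
env.gripper_to(1.0)
env.goto(C+[.092],[180,0,-100])
rep("rot");env.gripper_to(.3,4);env.dwell(.2);rep("light x")
```

```text
above 17.12 F [ 0.1 -0.6 -0.1] T [-0.01 -0.06  0.01] op 0.998 ff 0.0 [0.5846 0.1673 0.1704] q6 48.7
False
light y 18.87 F [-0.7 -2.4  1.7] T [-0.72  0.05  0.03] op 0.668 ff 4.0 [0.5843 0.167  0.0921] q6 48.8
rot 21.06 F [-0.9 -0.6 -0.2] T [ 0.1  -0.04  0.01] op 0.999 ff 0.0 [0.5843 0.1673 0.092 ] q6 -41.2
light x 21.88 F [-4.2  3.3  2. ] T [ 1.06  1.21 -0.13] op 0.667 ff 4.0 [0.5837 0.1676 0.0919] q6 -41.2
```

Run:
```python
from h import *
def rep(t):
    s=env.read_state();print(t,round(s["clock"],2),"F",s["force"].round(1),"T",s["wrist_torque"].round(2),"op",round(s["opening"],3),"ff",round(s["finger_force"],1),s["position"].round(4),"q6",s["joint_positions"][5].round(1))
env.gripper_to(.8)
for C in([.5828,.1673],):
    env.move_straight(C+[.092],rate=.05);env.gripper_to(.3,4);env.dwell(.2);rep(C)
env.gripper_to(.3,45);env.dwell(.2);rep("grip")
f=env.grab_frame("scene");g=env.grab_frame("side")
A=cv2.resize(f["image"][150:300,240:400],None,fx=2.5,fy=2.5);B=cv2.resize(g["image"][110:260,250:410],None,fx=2.5,fy=2.5)
cv2.imwrite("pics/g1.png",np.hstack([A,B]))
```

```text
[0.5828, 0.1673] 23.26 F [ 3.1 -1.2 -0.8] T [-0.23 -0.7  -0.04] op 0.669 ff 4.0 [0.5832 0.1673 0.0921] q6 -41.3
grip 23.68 F [ 3.  -1.1 -0.2] T [-0.29 -1.01 -0.05] op 0.659 ff 45.0 [0.5831 0.1673 0.0921] q6 -41.3
```

View pics/g1.png

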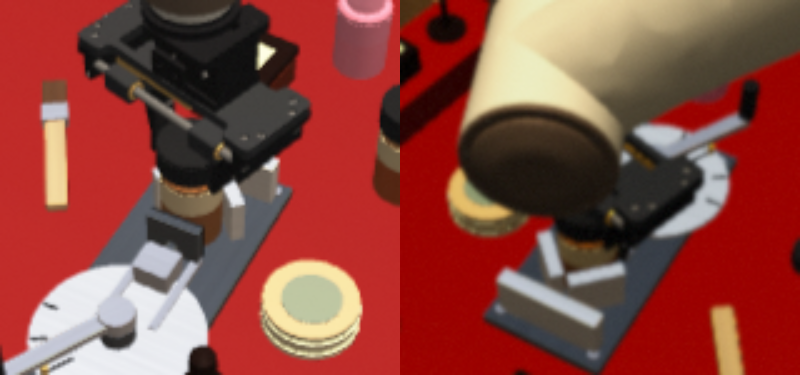

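The cap is held between the pads (crop around (185,170)), nearly centred, and the jaw is against the jar. Unscrewing now.

Run:
```python
from h import *
def rep(t):
    s=env.read_state();print(t,round(s["clock"],2),"F",s["force"].round(1),"T",s["wrist_torque"].round(2),"op",round(s["opening"],3),"ff",round(s["finger_force"],1),s["position"].round(4),"yaw",s["tool_rot"][2].round(1))
for a in (15,30,50,70,90,110,128):
    env.move_straight([.5834,.1670,.0921+.0012*np.radians(a)],[180,0,-100+a],rate=.002);rep(a)
    if np.abs(env.read_state()["force"]).max()>30: break
```

```text
15 24.19 F [ 1.1  1.5 -1.4] T [ 0.6  -0.58  0.19] op 0.661 ff 45.0 [0.5832 0.1676 0.0923] yaw -85.1
30 24.6 F [ 1.5  1.  -0.2] T [ 0.5  -0.35  0.21] op 0.664 ff 45.0 [0.5831 0.1671 0.0926] yaw -70.1
50 25.1 F [ 0.5 -0.6 -0.7] T [ 0.11 -0.33  0.08] op 0.664 ff 45.0 [0.5831 0.1668 0.093 ] yaw -50.2
70 25.6 F [ 0.4 -1.5 -1.4] T [-0.02 -0.32  0.05] op 0.663 ff 45.0 [0.5832 0.1667 0.0934] yaw -30.2
90 26.1 F [-0.3 -1.2 -1.6] T [-0.14 -0.13  0.04] op 0.66 ff 45.0 [0.5831 0.1668 0.0938] yaw -10.2
110 26.6 F [-0.2 -0.9 -0.9] T [-0.35  0.12 -0.01] op 0.663 ff 45.0 [0.5828 0.1666 0.0941] yaw 9.8
128 27.07 F [ 0.4  0.  -0. ] T [-0.07 -0.03 -0.01] op 0.663 ff 45.0 [0.5836 0.1673 0.095 ] yaw 27.8
```

Run:
```python
from h import *
def rep(t):
    s=env.read_state();print(t,round(s["clock"],2),"F",s["force"].round(1),"T",s["wrist_torque"].round(2),"op",round(s["opening"],3),s["position"].round(4))
for z in(.097,.100,.104):
    print(env.move_straight([.5834,.1670,z],rate=.02,force_limit=4));env.dwell(.1);rep(z)
f=env.grab_frame("scene");g=env.grab_frame("side")
A=cv2.resize(f["image"][150:300,240:400],None,fx=2.5,fy=2.5);B=cv2.resize(g["image"][110:260,250:410],None,fx=2.5,fy=2.5)
cv2.imwrite("pics/g2.png",np.hstack([A,B]))
```

```text
False
0.097 27.43 F [ 1.  -0.4 -0.6] T [-0.11 -0.02 -0.01] op 0.66 [0.5834 0.167  0.0971]
False
0.1 27.82 F [-0.3 -0.5 -0.6] T [-0.03 -0.05  0.  ] op 0.659 [0.5834 0.167  0.1   ]
False
0.104 28.27 F [ 0.1  0.7 -0.3] T [-0.02 -0.03  0.01] op 0.661 [0.5834 0.167  0.104 ]
```

View pics/g2.png

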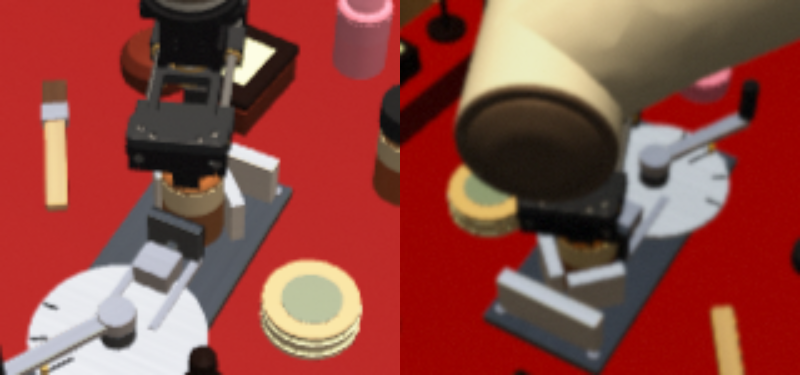

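The jar stays down with its neck showing (190,190) and almost no pull on the wrist, so the thread is free. I'll raise the cap to about 25 mm above the mouth.

Run:
```python
from h import *
env.move_straight([.5834,.1670,.139],rate=.03,force_limit=6);env.dwell(.5)
s=env.read_state();print(s["clock"],s["force"].round(1),s["position"],s["opening"],s["finger_force"],s["tool_rot"])
f=env.grab_frame("scene");g=env.grab_frame("side")
A=cv2.resize(f["image"][150:310,220:380],None,fx=2.5,fy=2.5);B=cv2.resize(g["image"][110:270,250:410],None,fx=2.5,fy=2.5)
cv2.imwrite("pics/g3.png",np.hstack([A,B]))
```

```text
30.1917 [ 0.9 -0.4 -0.9] [0.58340836 0.16699323 0.13898904] 0.659316662393592 44.99981416622177 [1.79999251e+02 1.26827927e-03 2.79999807e+01]
```

View pics/g3.png

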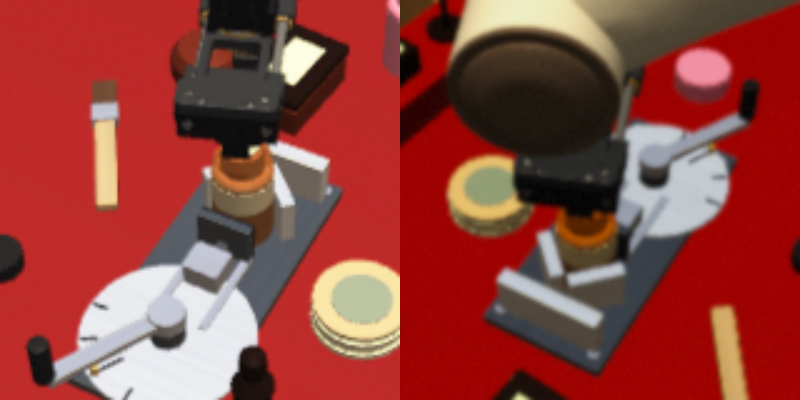

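The picture shows the jar's open neck (243,165) upright in the clamp, the cap held above it by the fingers, and the lever over the pin. I'm handing the job in.

```bash
python3 -c "
from workcell import env
print(env.close_job())"
```

```text
the job is handed in; nothing more can be done
None
```

The job is handed in at about 30 s, with the lever measured at about 59°, the jar standing upright in the clamp, and the unscrewed cap held level about 25 mm above the mouth; the system returned no verdict.

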